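Load the kiln tray with the filled casting flasks

ROBOT

A 6-joint arm with a two-finger parallel gripper is mounted at the origin on the work surface. World frame = base frame: x ahead of the robot, y to its left, z up, the work surface at z = 0. Lengths are in m, angles in rad, forces in N, time in s.
With the tool pointing down it reaches from about 0.3 to 0.825 m from the base axis. Payload 5.4 kg.
Tool frame: the origin (TCP) lies midway between the tips of the shut fingers; the grasp point (between the pads) lies 19 mm behind it; z points along the fingers, y is the direction in which the jaws open and shut (so a half turn about z gives the same grasp; the last joint's range is limited). The gripper opens to 92 mm and grips with 3 to 60 N. Pads are 20 mm wide; open, the fingers measure 128 mm over their backs; the gripper's body (75 mm by 189 mm) begins 69 mm behind the grasp point.
Start: joints at [-1.312, 0.158, 1.597, -0, 1.386, -0.21], TCP at [0.26, -0.513, 0.215] pointing down, gripper open.
Joint ranges: [-2.91, 2.91], [-0.94, 2.29], [0.18, 2.7], [-1.29, 4.43], [0.17, 2.64], [-3, 3]. Speed limits (rad/s): [2.57, 2.57, 3.14, 3.14, 3.14, 3.14].

INTERFACE

Orientations are given as a unit quaternion [x, y, z, w].
In Python, from plant import telemetry, vision, env gives the robot as it stands.
- The arm moves only by the shell command python3 -m jog 'ROWS' [FORCE]. ROWS is JSON, a list of rows, each an object of numbers: "x", "y", "z": the shift along the tool's x, y, z in mm; "spin": the turn about the tool's z in rad; "fingers": the opening, from -1 (shut) to 1 (fully open), so that 0 is half open. A call has 1 to 12 rows; each row shifts and turns the commanded pose from where the row before left it, along the tool's axes as they then stand; what a row does not reach is not made up. A row lasts 1/8 s, in which the tool goes at most 62.5 mm and 10.7 degrees, less where a joint would pass 70% of its speed; a pose out of reach is approached as far as the arm can. A call is refused whole if a number of a shift passes 62.5 or a number of a turn 0.188, either way. A call with a gripper value outside its range is refused whole. The fingers move at their own pace and stop on an object; FORCE is the grip in N (left out, the last holds). Time passes only in rows, so rows that do not move let the fingers close. It gives the time, the measured TCP pose, the force and the opening at its end, in the units of the state.
- telemetry.get_state(): the state, without advancing time (a new reading comes with each control period).
- vision.snapshot(name): name is "scene" or "top" or "wrist"; returns the picture (400x640x3 uint8, red, green, blue); there is no depth.
- vision.calibration(name): a dict with "intrinsics" (3x3 intrinsics, pixels), "k1" (the pictures are not rectified: a ray, as slopes to the right and down, at radius r is drawn at 1 + k1 r^2 times it, then the intrinsics apply), "R" (3x3) and "t" (3): a world point X has camera coordinates R X + t; the wrist camera has in their place "mount" (4x4, takes a point from camera to tool coordinates, whose origin is the TCP and whose axes are the flange's). Camera axes: x right, y down, z forward; pixel columns grow to the right and rows downward; lengths in m; the calibration is good to about 2 mm. A picture is of the moment at which its call begins: read the wrist's pose just before it. calibration takes no time and is no camera call.
- env.finish_job(): hands the job in, once; it reports no verdict.
The state is a dict: "clock": time; "joint_pos": joint angles; "joint_velocities": joint speeds; "joint_torque": joint torques, N m; "tcp_pos": TCP position; "ee_rot": TCP orientation; "ft_force": force on the tool from outside, world axes, zero at the start; "moment": the same for the moment, N m; "grip_width": opening from 0.0 (shut) to 1.0 (fully open).
Only numpy, scipy, OpenCV 4.12 (cv2) and the standard library are available. Lean on these libraries where they do the work, as an engineer would, in place of code of your own. Each camera call takes 0.05 s, during which the arm holds its last target.

TASK

Load the kiln tray: stand each of the four plaster-filled steel flasks (the ones with a hole in the middle of the plaster) upright in the middle of its own round pad in the tray, smallest flask on the smallest pad and so on up to the largest. Keep the flasks upright on the way, since the plaster is fresh, and leave the empty steel tube and the lidded tin standing where they are.

Things in the scene. Friction and masses are not known exactly. Their poses are not given: they have to be found in the camera images.
- flask_34: The smallest of four filled casting flasks: an upright plain steel cylinder, 34 mm in diameter and 60 mm tall, filled to the brim with off-white plaster that has a small conical hole in the middle of its top. Loose, standing on the table somewhere in a loose row nearer the robot than the tray; about 130 g. Origin: centre of its underside, z up along its axis.
- flask_44: The second smallest of four filled casting flasks: an upright plain steel cylinder, 44 mm in diameter and 66 mm tall, filled to the brim with off-white plaster that has a small conical hole in the middle of its top. Loose, standing on the table somewhere in a loose row nearer the robot than the tray; about 220 g. Origin: centre of its underside, z up along its axis.
- flask_54: The second largest of four filled casting flasks: an upright plain steel cylinder, 54 mm in diameter and 74 mm tall, filled to the brim with off-white plaster that has a small conical hole in the middle of its top. Loose, standing on the table somewhere in a loose row nearer the robot than the tray; about 350 g. Origin: centre of its underside, z up along its axis.
- flask_64: The largest of four filled casting flasks: an upright plain steel cylinder, 64 mm in diameter and 82 mm tall, filled to the brim with off-white plaster that has a small conical hole in the middle of its top. Loose, standing on the table somewhere in a loose row nearer the robot than the tray; about 500 g. Origin: centre of its underside, z up along its axis.
- pad_34: The smallest of four flat round off-white ceramic pads, 46 mm in diameter and 6 mm thick, fixed in a row along the dark steel tray, for the 34 mm flask. The four pads are 82 mm apart centre to centre, in any order. The tray (350 mm long, 110 mm wide, walls 18 mm high and 5 mm thick, floor 5 mm) is fixed; the top of the pad is 11 mm above the table. Origin: centre of the underside of the pad; x across the tray, y along the row of pads, z up.
- pad_44: The second smallest of four flat round off-white ceramic pads, 56 mm in diameter and 6 mm thick, fixed in a row along the dark steel tray, for the 44 mm flask. The four pads are 82 mm apart centre to centre, in any order. The tray (350 mm long, 110 mm wide, walls 18 mm high and 5 mm thick, floor 5 mm) is fixed; the top of the pad is 11 mm above the table. Origin: centre of the underside of the pad; x across the tray, y along the row of pads, z up.
- pad_54: The second largest of four flat round off-white ceramic pads, 66 mm in diameter and 6 mm thick, fixed in a row along the dark steel tray, for the 54 mm flask. The four pads are 82 mm apart centre to centre, in any order. The tray (350 mm long, 110 mm wide, walls 18 mm high and 5 mm thick, floor 5 mm) is fixed; the top of the pad is 11 mm above the table. Origin: centre of the underside of the pad; x across the tray, y along the row of pads, z up.
- pad_64: The largest of four flat round off-white ceramic pads, 76 mm in diameter and 6 mm thick, fixed in a row along the dark steel tray, for the 64 mm flask. The four pads are 82 mm apart centre to centre, in any order. The tray (350 mm long, 110 mm wide, walls 18 mm high and 5 mm thick, floor 5 mm) is fixed; the top of the pad is 11 mm above the table. Origin: centre of the underside of the pad; x across the tray, y along the row of pads, z up.
- empty_tube: Look-alike, to be left alone: an empty casting flask, an open steel tube 54 mm in outer diameter, 74 mm tall, wall 2.5 mm, no plaster in it (one sees through to the table). Loose, standing among the flasks. Origin: centre of its lower end, z up.
- lidded_tin: Look-alike, to be left alone: a steel tin 44 mm in diameter (lid 46 mm), 66 mm tall, closed by a flat steel lid, no plaster and no hole. Loose, standing among the flasks. Origin: centre of its underside, z up.
Things that resemble listed ones, but are neither listed nor needed, are in the scene too. Leave any pink look-alike of the flask_54 alone. What is shaped like the flask_64 but pink is not meant.

How it is judged:
At the end, for the whole second after the job is handed in: Each filled flask stands upright (within about 4.5 degrees), released and at rest on the pad of its own size, its centre within 12 mm of the centre of the pad; the empty tube and the lidded tin still stand within 30 mm of where they were (horizontal distance between flask_34 and pad_34 below 0.012 m and z of flask_34 in the frame of pad_34 between 0.003 and 0.01 m and angle between each of flask_34, flask_44, flask_54, flask_64's own z axis and vertical below 0.08 rad and linear speed of each of flask_34, flask_44, flask_54, flask_64, empty_tube, lidded_tin below 0.02 m/s and angular speed of each of flask_34, flask_44, flask_54, flask_64 below 0.2 rad/s and horizontal distance between flask_44 and pad_44 below 0.012 m and z of flask_44 in the frame of pad_44 between 0.003 and 0.01 m and horizontal distance between flask_54 and pad_54 below 0.012 m and z of flask_54 in the frame of pad_54 between 0.003 and 0.01 m and horizontal distance between flask_64 and pad_64 below 0.012 m and z of flask_64 in the frame of pad_64 between 0.003 and 0.01 m and distance of each of empty_tube, lidded_tin from where it was at the start of the episode below 0.03 m and angle between each of empty_tube, lidded_tin's own z axis and vertical below 0.1 rad); the robot touches nothing.
It fails at once if a filled flask is tipped by more than about 35 degrees (angle between any of flask_34, flask_44, flask_54, flask_64's own z axis and vertical above 0.6 rad).
It fails at once if the empty tube is shifted by more than 30 mm or lifted (distance of empty_tube from where it was at the start of the episode above 0.03 m).
It fails at once if the lidded tin is shifted by more than 30 mm or lifted (distance of lidded_tin from where it was at the start of the episode above 0.03 m).
It also fails if it takes over 99 s, if anything falls off the work surface, if the arm or the gripper's body presses on something with over 40 N, if the wrist force passes 120 N, or if a joint passes its speed limit or range.

## Working session

There is one attempt and no reset: what is moved stays moved. The work goes in short steps, Python scripts to look and compute and a shell command to move; the robot and the scene stay as the last step left them, time stands still between calls to the robot, and variables do not carry over. Pictures are saved under pics/ and viewed, and the job is handed in when it is done.

```bash
mkdir -p pics; ls; python3 - <<'E'
from plant import telemetry, vision, env
import cv2
print(telemetry.get_state())
for n in ("top","scene"):
    im=vision.snapshot(n); cv2.imwrite(f"pics/{n}0.png",im[:,:,::-1])
    print(n,vision.calibration(n))
print(vision.calibration("wrist"))
E
```

```text
pics
{'clock': 0.0, 'joint_pos': array([-1.31209473e+00,  1.59068542e-01,  1.59818698e+00, -3.06750191e-05,
        1.38619699e+00, -2.10064852e-01]), 'joint_velocities': array([ 9.60327745e-04,  1.29428073e-04,  2.87474783e-05, -5.83672331e-05,
        9.68605213e-04,  4.56549304e-04]), 'joint_torque': array([-5.92649230e-04, -3.85574341e+01, -3.22106302e+01,  7.01712957e-02,
        3.79319221e-02, -1.20725258e-04]), 'tcp_pos': array([ 0.25960723, -0.51237249,  0.21363063]), 'ee_rot': array([ 9.72656691e-01,  2.32245768e-01, -3.76819417e-05, -9.29286304e-04]), 'ft_force': array([-0.01774489, -0.10303067, -0.04763163]), 'moment': array([-0.00316406,  0.00189034, -0.0094021 ]), 'grip_width': 1.0000674999596242}
top {'intrinsics': array([[368.27547335,   0.        , 318.32283449],
       [  0.        , 368.27547335, 202.31175669],
       [  0.        ,   0.        ,   1.        ]]), 'k1': 0.004688096858625885, 'R': array([[ 9.96131320e-04, -9.99996603e-01, -2.40864591e-03],
       [-9.91833059e-01, -6.80797059e-04, -1.27541050e-01],
       [ 1.27538977e-01,  2.51602228e-03, -9.9183036
[... 316 characters left out ...]

       [ 0.81199546, -0.14050482, -0.56649957],
       [-0.55550123,  0.11181464, -0.82396351]]), 't': array([-0.08787682, -0.36977461,  1.18014879])}
{'intrinsics': array([[295.01739007,   0.        , 319.32505563],
       [  0.        , 295.01739007, 199.39717407],
       [  0.        ,   0.        ,   1.        ]]), 'k1': -0.01968320825302194, 'mount': array([[ 3.41985636e-04, -9.71743284e-01, -2.36039982e-01,
         6.58463305e-02],
       [ 9.99999800e-01,  4.57939188e-04, -4.36425060e-04,
         1.00977121e-03],
       [ 5.32185078e-04, -2.36039785e-01,  9.71743246e-01,
        -1.69553965e-01],
       [ 0.00000000e+00,  0.00000000e+00,  0.00000000e+00,
         1.00000000e+00]])}
```

View pics/top0.png

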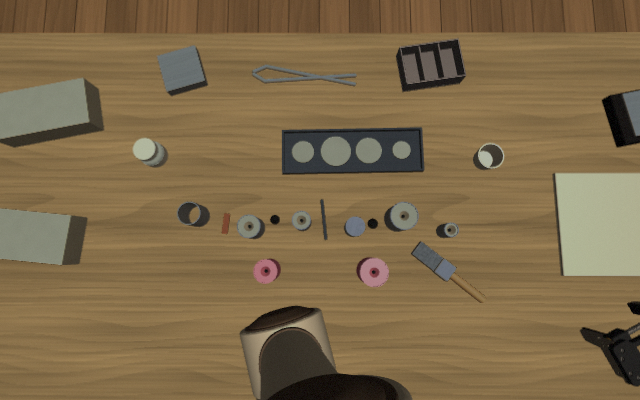

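View pics/scene0.png

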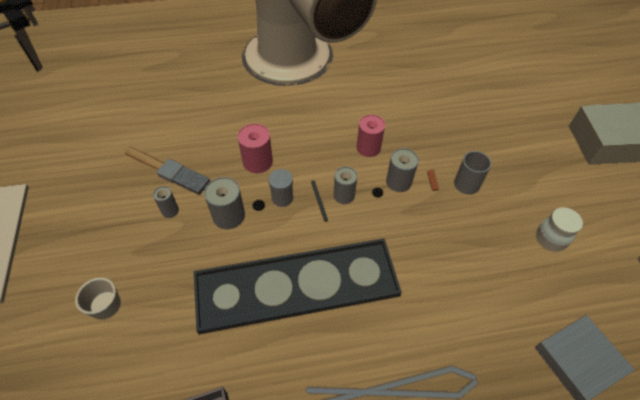

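```bash
cat > h.py <<'E'
import numpy as np, cv2
from plant import telemetry, vision
from scipy.spatial.transform import Rotation as Ro
def cam(n, st=None):
    c=vision.calibration(n)
    if n=="wrist":
        M=np.array(c["mount"]); T=np.eye(4); T[:3,:3]=Ro.from_quat(st["ee_rot"]).as_matrix(); T[:3,3]=st["tcp_pos"]
        W=T@M; R=W[:3,:3].T; t=-R@W[:3,3]
    else: R=np.array(c["R"]); t=np.array(c["t"])
    return np.array(c["intrinsics"]),c["k1"],R,t
def ray(C,uv):
    K,k1,R,t=C
    p=cv2.undistortPoints(np.array([[uv]],float),K,np.array([k1,0,0,0,0.]))[0,0]
    return -R.T@t, R.T@np.array([p[0],p[1],1.])
def plane(C,uv,z):
    o,d=ray(C,uv); return o+d*(z-o[2])/d[2]
def proj(C,X):
    K,k1,R,t=C
    return cv2.projectPoints(np.array([X],float),cv2.Rodrigues(R)[0],t,K,np.array([k1,0,0,0,0.]))[0][0,0]
E
python3 - <<'E'
import cv2,numpy as np
im=cv2.imread('pics/top0.png')
a=cv2.resize(im[120:290,170:490],None,fx=2.5,fy=2.5,interpolation=cv2.INTER_CUBIC); cv2.imwrite('pics/crop0.png',a)
from h import *
C=cam("top")
hsv=cv2.cvtColor(im,cv2.COLOR_BGR2HSV)
m=((hsv[:,:,1]<60)&(hsv[:,:,2]>95)).astype(np.uint8)
n,l,s,c=cv2.connectedComponentsWithStats(m)
for i in range(1,n):
    x,y,w,h,A=s[i]
    if A>25 and 110<y<260 and 170<x<490: print(s[i],c[i].round(1),im[l==i].mean(0).round(),plane(C,c[i],.011).round(4),plane(C,c[i],.07).round(4))
E
```

```text
[321 137  30  29 695] [335.4 150.8] [118. 133. 130.] [ 0.6291 -0.0296  0.011 ] [ 0.6129 -0.0269  0.07  ]
[356 138  26  25 524] [368.3 150. ] [117. 132. 128.] [ 0.6311 -0.1116  0.011 ] [ 0.6148 -0.1035  0.07  ]
[292 141  22  22 375] [302.5 151.3] [115. 131. 127.] [0.6277 0.0525 0.011 ] [0.6117 0.0497 0.07  ]
[393 141  18  18 255] [401.2 149.5] [120. 135. 131.] [ 0.6325 -0.1936  0.011 ] [ 0.6161 -0.1801  0.07  ]
[478 143  26  26 282] [487.7 156.8] [146. 165. 163.] [ 0.6138 -0.4075  0.011 ] [ 0.5987 -0.3799  0.07  ]
[391 202  28  28 563] [404.3 215.3] [117. 131. 128.] [ 0.4677 -0.1964  0.011 ] [ 0.4622 -0.1828  0.07  ]
[292 211  19  19 228] [300.7 219.7] [114. 125. 123.] [0.4569 0.0557 0.011 ] [0.4521 0.0528 0.07  ]
[237 214  23  24 374] [247.9 225.9] [115. 128. 125.] [0.4417 0.1841 0.011 ] [0.4379 0.1727 0.07  ]
[346 216  20  21 307] [355.1 225.9] [126. 115. 109.] [ 0.4419 -0.0764  0.011 ] [ 0.4381 -0.0707  0.07  ]
[444 222  15  15 100] [451.4 229.3] [112. 121. 119.] [ 0.4338 -0.3096  0.011 ] [ 0.4305 -0.2884  0.07  ]
[435 258  21  23 266] [445.2 269.3] [120. 111. 105.] [ 0.3384 -0.2904  0.011 ] [ 0.3414 -0.2705  0.07  ]
```

View pics/crop0.png

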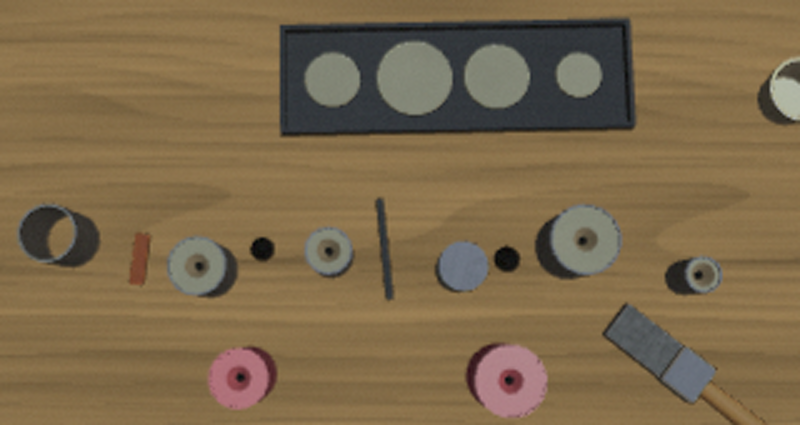

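```bash
python3 - <<'E'
from h import *
C=cam("top")
print("tool",Ro.from_quat(telemetry.get_state()["ee_rot"]).as_matrix().round(4).tolist())
for n,uv,h in (("f34",(451,229),.06),("f44",(301,220),.066),("f54",(248,225.5),.074),("f64",(404.5,215.5),.082),("brush",(445,262),.012),("tin",(355.5,226),.066),("pink64",(374,272),.082),
 ("p34",(401.5,149.5),.011),("p44",(302.5,151.5),.011),("p54",(368.5,150),.011),("p64",(335.5,151),.011)):
    X=plane(C,uv,h); print(n,X.round(4), proj(cam("scene"),X).round(1))
E
python3 - <<'E'
import cv2
im=cv2.imread('pics/scene0.png')
cv2.imwrite('pics/scrop.png',cv2.resize(im[120:340,130:510],None,fx=2.1,fy=2.1,interpolation=cv2.INTER_CUBIC))
E
```

```text
tool [[0.8921, 0.4518, -0.0004], [0.4518, -0.8921, 0.0016], [0.0004, -0.0016, -1.0]]
f34 [ 0.4318 -0.2911  0.06  ] [162.1 193.1]
f44 [0.4517 0.0523 0.066 ] [345.4 174.6]
f54 [0.4385 0.1716 0.074 ] [404.5 158.5]
f64 [ 0.4607 -0.1805  0.082 ] [221.2 190.4]
brush [ 0.3556 -0.2903  0.012 ] [169.4 176.5]
tin [ 0.4381 -0.072   0.066 ] [279.7 177.8]
pink64 [ 0.336  -0.1099  0.082 ] [253.5 134.9]
p34 [ 0.6324 -0.1943  0.011 ] [225.8 295.1]
p44 [0.6273 0.0525 0.011 ] [364.2 269.9]
p54 [ 0.6311 -0.112   0.011 ] [273.1 286.7]
p64 [ 0.6286 -0.0297  0.011 ] [319.1 277.8]
```

View pics/scrop.png

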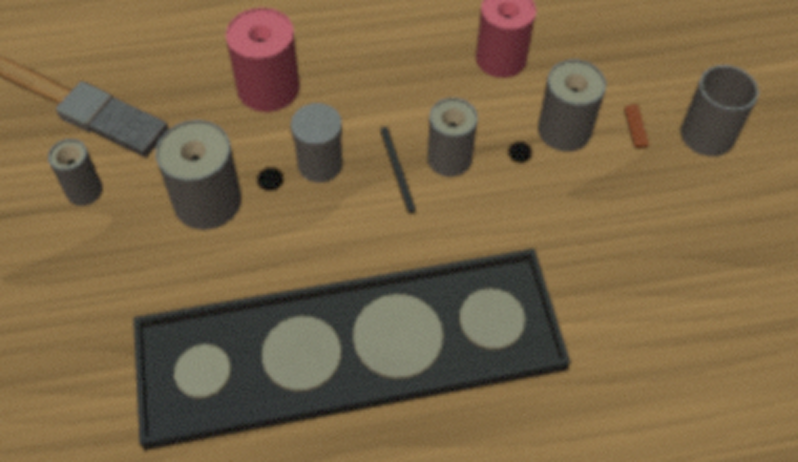

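Candidates (top-view pixels):
- **54 size:** (248,226) is steel with a plaster hole, so it is flask_54. (190,214) is the see-through tube and (266,271) is pink.
- **44 size:** (301,220) has plaster and a hole, so it is flask_44. (355,226) is the lidded tin.
- **64 size:** (404,215) is steel, so it is flask_64. (374,272) is pink.
- **34 size:** (451,229) is flask_34.

Both enlarged crops and the reprojection agree. The pads from left to right are 44, 64, 54 and 34. I'm starting with flask_34.

```bash
python3 -m jog '[{"spin":-0.1837,"fingers":0.2},{"spin":-0.1837,"fingers":0.2},{"spin":-0.1837,"fingers":0.2},{"spin":-0.1837,"fingers":0.2},{"spin":-0.1837,"fingers":0.2},{"spin":-0.1837,"fingers":0.2}]' 20
python3 -m jog '[{"x":36.9,"y":28.7,"fingers":0.2},{"x":36.9,"y":28.7,"fingers":0.2},{"x":36.9,"y":28.7,"fingers":0.2},{"x":36.9,"y":28.7,"fingers":0.2},{"x":36.9,"y":28.7,"fingers":0.2},{"x":36.9,"y":28.7,"fingers":0.2},{"fingers":0.2},{"fingers":0.2}]'
python3 - <<'E'
from h import *
st=telemetry.get_state(); im=vision.snapshot("wrist"); cv2.imwrite("pics/w1.png",im[:,:,::-1])
print(Ro.from_quat(st["ee_rot"]).as_matrix().round(3).tolist(), proj(cam("wrist",st),[.4318,-.2911,.06]))
E
```

```text
[[0.892, 0.452, -0.0], [0.452, -0.892, 0.002], [0.0, -0.002, -1.0]] [190.95226172 -76.98229605]schema error: expected keys x, y, z, spin, fingers
schema error: expected keys x, y, z, spin, fingers
```

View pics/w1.png

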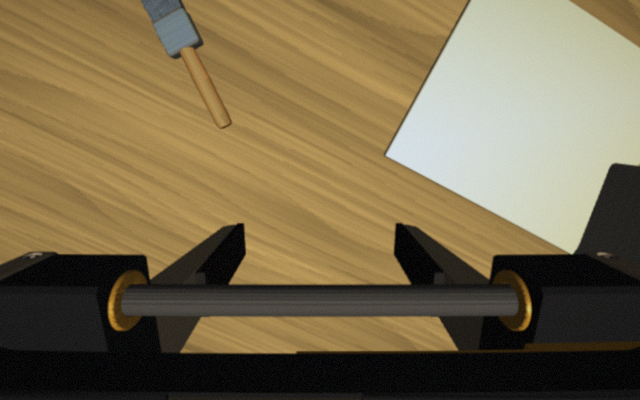

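The calls were refused because every row needs all five keys, so nothing moved. The wrist picture only shows the bare table by the start pose.

```bash
python3 -m jog '[{"x":0,"y":0,"z":0,"spin":-0.1837,"fingers":0.2},{"x":0,"y":0,"z":0,"spin":-0.1837,"fingers":0.2},{"x":0,"y":0,"z":0,"spin":-0.1837,"fingers":0.2},{"x":0,"y":0,"z":0,"spin":-0.1837,"fingers":0.2},{"x":0,"y":0,"z":0,"spin":-0.1837,"fingers":0.2},{"x":0,"y":0,"z":0,"spin":-0.1837,"fingers":0.2}]' 20
python3 -m jog '[{"x":36.9,"y":28.7,"z":0,"spin":0,"fingers":0.2},{"x":36.9,"y":28.7,"z":0,"spin":0,"fingers":0.2},{"x":36.9,"y":28.7,"z":0,"spin":0,"fingers":0.2},{"x":36.9,"y":28.7,"z":0,"spin":0,"fingers":0.2},{"x":36.9,"y":28.7,"z":0,"spin":0,"fingers":0.2},{"x":36.9,"y":28.7,"z":0,"spin":0,"fingers":0.2},{"x":0,"y":0,"z":0,"spin":0,"fingers":0.2},{"x":0,"y":0,"z":0,"spin":0,"fingers":0.2}]'
python3 - <<'E'
from h import *
st=telemetry.get_state(); im=vision.snapshot("wrist"); cv2.imwrite("pics/w2.png",im[:,:,::-1])
print(Ro.from_quat(st["ee_rot"]).as_matrix().round(3).tolist(), proj(cam("wrist",st),[.4318,-.2911,.06]))
E
```

```text
clock: 0.9
tcp_pos: [0.2597, -0.5127, 0.2142]
ee_rot: [0.705, 0.709, 0.0, -0.0]
ft_force: [-0.2, -0.4, -0.4]
grip_width: 0.601
clock: 1.9
tcp_pos: [0.4316, -0.2917, 0.2144]
ee_rot: [0.707, 0.707, -0.0, -0.0]
ft_force: [0.2, -0.7, 0.1]
grip_width: 0.604
[[-0.001, 1.0, -0.001], [1.0, 0.001, -0.0], [-0.0, -0.001, -1.0]] [319.23091585 187.04146518]
```

View pics/w2.png

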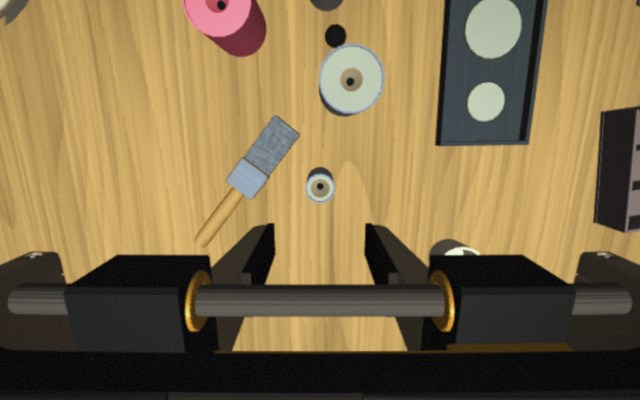

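Flask_34 shows at (320,187), where the prediction was (319,187), so the pose agrees. I'm going down to grip it.

```bash
python3 -m jog '[{"x":0.5,"y":0,"z":40,"spin":0,"fingers":0.2},{"x":0,"y":0,"z":40,"spin":0,"fingers":0.2},{"x":0,"y":0,"z":40,"spin":0,"fingers":0.2},{"x":0,"y":0,"z":36,"spin":0,"fingers":0.2},{"x":0,"y":0,"z":20,"spin":0,"fingers":0.2},{"x":0,"y":0,"z":10,"spin":0,"fingers":0.2},{"x":0,"y":0,"z":0,"spin":0,"fingers":0.2},{"x":0,"y":0,"z":0,"spin":0,"fingers":-1},{"x":0,"y":0,"z":0,"spin":0,"fingers":-1},{"x":0,"y":0,"z":0,"spin":0,"fingers":-1},{"x":0,"y":0,"z":0,"spin":0,"fingers":-1}]' 20
```

```text
clock: 3.32
tcp_pos: [0.4324, -0.2916, 0.0295]
ee_rot: [0.707, 0.707, -0.0, 0.001]
ft_force: [-0.8, -0.1, 4.7]
grip_width: 0.364
```

```bash
python3 -m jog '[{"x":0,"y":0,"z":-15,"spin":0,"fingers":-1},{"x":0,"y":0,"z":-25,"spin":0,"fingers":-1},{"x":0,"y":0,"z":-20,"spin":0,"fingers":-1},{"x":8,"y":17,"z":0,"spin":0,"fingers":-1},{"x":16,"y":33,"z":0,"spin":0,"fingers":-1},{"x":20,"y":40,"z":0,"spin":0,"fingers":-1},{"x":20,"y":40,"z":0,"spin":0,"fingers":-1},{"x":17,"y":37,"z":0,"spin":0,"fingers":-1},{"x":12,"y":23,"z":0,"spin":0,"fingers":-1},{"x":4.3,"y":10,"z":0,"spin":0,"fingers":-1},{"x":0,"y":0,"z":0,"spin":0,"fingers":-1},{"x":0,"y":0,"z":0,"spin":0,"fingers":-1}]'
python3 - <<'E'
from h import *
st=telemetry.get_state(); im=vision.snapshot("wrist"); cv2.imwrite("pics/w3.png",im[:,:,::-1])
C=cam("wrist",st)
print(proj(C,[.6324,-.1943,.011]),proj(C,[.6311,-.112,.011]),proj(C,[.4607,-.1805,.082]))
E
```

```text
clock: 4.82
tcp_pos: [0.6311, -0.194, 0.0882]
ee_rot: [0.707, 0.707, -0.0, -0.0]
ft_force: [-0.4, 0.7, -1.4]
grip_width: 0.369
[320.58756584 205.56308898] [319.05309493 106.20693942] [ 49.06517348 213.1246213 ]
```

View pics/w3.png

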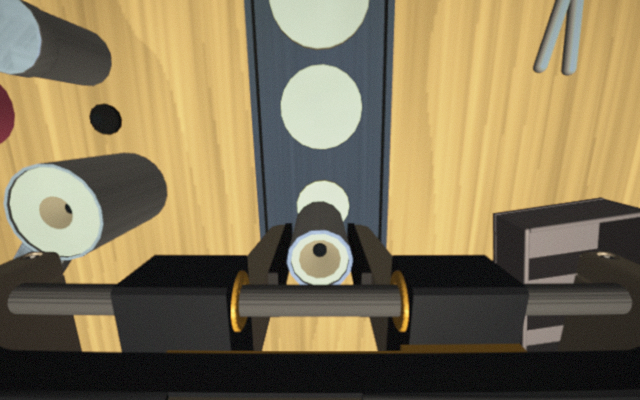

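Flask_34 is held upright over pad_34. Pad_54 shows at (321,107) against a prediction of (319,106), so I'm shifting +1.5 mm in x and then lowering.

```bash
python3 -m jog '[{"x":0,"y":2.3,"z":8,"spin":0,"fingers":-1},{"x":0,"y":0,"z":15,"spin":0,"fingers":-1},{"x":0,"y":0,"z":13,"spin":0,"fingers":-1},{"x":0,"y":0,"z":8,"spin":0,"fingers":-1},{"x":0,"y":0,"z":3,"spin":0,"fingers":-1},{"x":0,"y":0,"z":0.5,"spin":0,"fingers":-1},{"x":0,"y":0,"z":0,"spin":0,"fingers":-1}]'
python3 -m jog '[{"x":0,"y":0,"z":0,"spin":0,"fingers":-0.15},{"x":0,"y":0,"z":0,"spin":0,"fingers":0.1},{"x":0,"y":0,"z":0,"spin":0,"fingers":0.1},{"x":0,"y":0,"z":-20,"spin":0,"fingers":0.1},{"x":0,"y":0,"z":-40,"spin":0,"fingers":0.1},{"x":0,"y":0,"z":-40,"spin":0,"fingers":0.1},{"x":0,"y":0,"z":-40,"spin":0,"fingers":0.6}]'
```

```text
clock: 5.75
tcp_pos: [0.6346, -0.1938, 0.0416]
ee_rot: [0.707, 0.707, 0.0, 0.001]
ft_force: [0.0, 0.4, -1.2]
grip_width: 0.367
clock: 6.62
tcp_pos: [0.6345, -0.1938, 0.1843]
ee_rot: [0.707, 0.707, 0.0, 0.001]
ft_force: [0.3, -1.3, -0.3]
grip_width: 0.636
```

```bash
python3 -m jog '[{"x":3.3,"y":-20,"z":-10,"spin":0,"fingers":1},{"x":3,"y":-35,"z":-10,"spin":0,"fingers":1},{"x":3,"y":-40,"z":0,"spin":0,"fingers":1},{"x":3,"y":-40,"z":0,"spin":0,"fingers":1},{"x":1,"y":-28.8,"z":0,"spin":0,"fingers":1},{"x":0,"y":-10,"z":0,"spin":0,"fingers":1},{"x":0,"y":0,"z":0,"spin":0,"fingers":1},{"x":0,"y":0,"z":0,"spin":0,"fingers":1}]' 35
python3 - <<'E'
from h import *
st=telemetry.get_state(); im=vision.snapshot("wrist"); cv2.imwrite("pics/w4.png",im[:,:,::-1])
C=cam("wrist",st)
for X in ([.4607,-.1805,.082],[.6324,-.1943,.071],[.6311,-.112,.011],[.6286,-.0297,.011]): print(X,proj(C,X).round(1))
E
```

```text
clock: 7.62
tcp_pos: [0.4613, -0.1806, 0.2015]
ee_rot: [0.707, 0.707, 0.0, 0.0]
ft_force: [-0.1, -0.1, 0.4]
grip_width: 1.0
[0.4607, -0.1805, 0.082] [318.3 194.3]
[0.6324, -0.1943, 0.071] [480.5 204.8]
[0.6311, -0.112, 0.011] [461.5 125.2]
[0.6286, -0.0297, 0.011] [467.1  50.3]
```

View pics/w4.png

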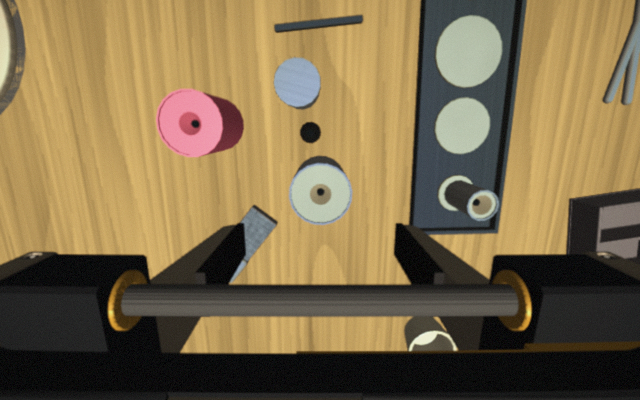

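```bash
python3 -m jog '[{"x":0.5,"y":0.5,"z":30,"spin":0,"fingers":1},{"x":0,"y":0,"z":40,"spin":0,"fingers":1},{"x":0,"y":0,"z":40,"spin":0,"fingers":1},{"x":0,"y":0,"z":30,"spin":0,"fingers":1},{"x":0,"y":0,"z":15,"spin":0,"fingers":1},{"x":0,"y":0,"z":6,"spin":0,"fingers":1},{"x":0,"y":0,"z":0,"spin":0,"fingers":1},{"x":0,"y":0,"z":0,"spin":0,"fingers":-1},{"x":0,"y":0,"z":0,"spin":0,"fingers":-1},{"x":0,"y":0,"z":0,"spin":0,"fingers":-1},{"x":0,"y":0,"z":0,"spin":0,"fingers":-1}]' 35
```

```text
clock: 9.05
tcp_pos: [0.4617, -0.1803, 0.0407]
ee_rot: [0.707, 0.707, 0.0, 0.001]
ft_force: [2.2, -0.2, 1.2]
grip_width: 0.692
```

```bash
python3 -m jog '[{"x":0,"y":0,"z":-10,"spin":0,"fingers":-1},{"x":0,"y":0,"z":-25,"spin":0,"fingers":-1},{"x":0,"y":0,"z":-25,"spin":0,"fingers":-1},{"x":10,"y":12,"z":0,"spin":0,"fingers":-1},{"x":20,"y":23,"z":0,"spin":0,"fingers":-1},{"x":28,"y":31,"z":0,"spin":0,"fingers":-1},{"x":30,"y":33,"z":0,"spin":0,"fingers":-1},{"x":28,"y":31,"z":0,"spin":0,"fingers":-1},{"x":20,"y":23,"z":0,"spin":0,"fingers":-1},{"x":10,"y":11,"z":0,"spin":0,"fingers":-1},{"x":4.6,"y":4.3,"z":0,"spin":0,"fingers":-1},{"x":0,"y":0,"z":0,"spin":0,"fingers":-1}]'
python3 -m jog '[{"x":0,"y":0,"z":0,"spin":0,"fingers":-1}]'
python3 - <<'E'
from h import *
st=telemetry.get_state(); im=vision.snapshot("wrist"); cv2.imwrite("pics/w5.png",im[:,:,::-1])
C=cam("wrist",st)
for X in ([.6273,.0525,.011],[.6286,-.0297,.011]): print(X,proj(C,X).round(1))
E
```

```text
clock: 10.55
tcp_pos: [0.6286, -0.0295, 0.0995]
ee_rot: [0.707, 0.707, -0.0, -0.0]
ft_force: [0.9, 0.0, -4.9]
grip_width: 0.692
clock: 10.68
tcp_pos: [0.6285, -0.03, 0.1]
ee_rot: [0.707, 0.707, -0.0, -0.0]
ft_force: [0.2, -0.2, -4.3]
grip_width: 0.691
[0.6273, 0.0525, 0.011] [317.5 106.6]
[0.6286, -0.0297, 0.011] [319.1 201.6]
```

View pics/w5.png

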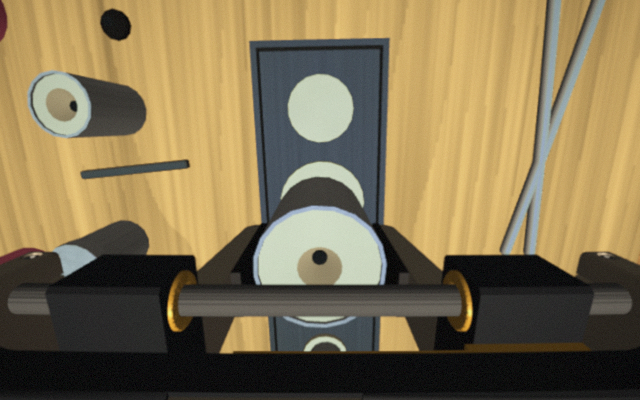

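Pad_44 shows at (320.5,107.5) against a prediction of (317.5,106.6), so I'm adding about 2 mm in x. Flask_64 is upright and over its pad.

```bash
python3 -m jog '[{"x":0,"y":2.0,"z":8,"spin":0,"fingers":-1},{"x":0,"y":0,"z":15,"spin":0,"fingers":-1},{"x":0,"y":0,"z":13,"spin":0,"fingers":-1},{"x":0,"y":0,"z":8,"spin":0,"fingers":-1},{"x":0,"y":0,"z":3,"spin":0,"fingers":-1},{"x":0,"y":0,"z":0.7,"spin":0,"fingers":-1},{"x":0,"y":0,"z":0,"spin":0,"fingers":-1}]'
python3 -m jog '[{"x":0,"y":0,"z":0,"spin":0,"fingers":0.5},{"x":0,"y":0,"z":0,"spin":0,"fingers":0.8},{"x":0,"y":0,"z":0,"spin":0,"fingers":0.8},{"x":0,"y":0,"z":-20,"spin":0,"fingers":0.8},{"x":0,"y":0,"z":-40,"spin":0,"fingers":0.8},{"x":0,"y":0,"z":-40,"spin":0,"fingers":0.8},{"x":0,"y":0,"z":-40,"spin":0,"fingers":0.6}]'
```

```text
clock: 11.6
tcp_pos: [0.6316, -0.0294, 0.0529]
ee_rot: [0.707, 0.707, 0.0, 0.0]
ft_force: [-0.2, -0.1, -4.9]
grip_width: 0.692
clock: 12.48
tcp_pos: [0.6315, -0.0293, 0.1956]
ee_rot: [0.707, 0.707, 0.001, 0.001]
ft_force: [-0.5, -0.3, -1.3]
grip_width: 0.812
```

```bash
python3 -m jog '[{"x":8,"y":-18,"z":0,"spin":0,"fingers":0.5},{"x":16,"y":-35,"z":0,"spin":0,"fingers":0.5},{"x":18,"y":-40,"z":0,"spin":0,"fingers":0.5},{"x":18,"y":-40,"z":0,"spin":0,"fingers":0.5},{"x":15,"y":-32,"z":0,"spin":0,"fingers":0.5},{"x":6.6,"y":-14.8,"z":0,"spin":0,"fingers":0.5},{"x":0,"y":0,"z":0,"spin":0,"fingers":0.5},{"x":0,"y":0,"z":0,"spin":0,"fingers":0.5}]' 25
python3 - <<'E'
from h import *
st=telemetry.get_state(); im=vision.snapshot("wrist"); cv2.imwrite("pics/w6.png",im[:,:,::-1])
C=cam("wrist",st)
for X in ([.4517,.0523,.066],[.6316,-.0295,.093],[.6273,.0525,.011],[.4385,.1716,.074]): print(X,proj(C,X).round(1))
E
```

```text
clock: 13.48
tcp_pos: [0.4523, 0.0519, 0.1934]
ee_rot: [0.707, 0.707, 0.001, 0.001]
ft_force: [-0.2, 0.7, 0.2]
grip_width: 0.746
[0.4517, 0.0523, 0.066] [318.2 192.4]
[0.6316, -0.0295, 0.093] [495.2 276.7]
[0.6273, 0.0525, 0.011] [462.4 182.6]
[0.4385, 0.1716, 0.074] [303.6  66.4]
```

View pics/w6.png

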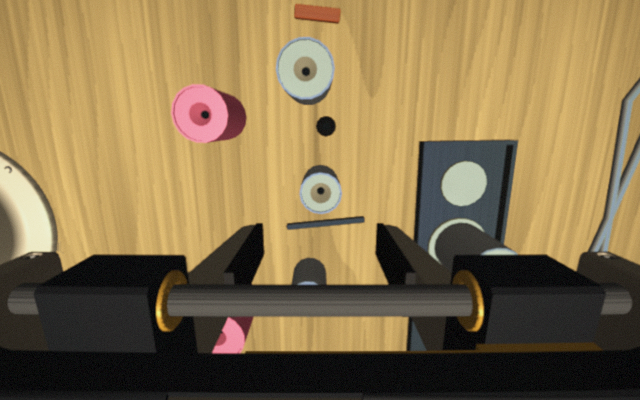

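Flask_44 is at (321,191) with a hole in its plaster, so it is the right one. I'm going down to z of about 0.030.

```bash
python3 -m jog '[{"x":0.7,"y":1,"z":30,"spin":0,"fingers":0.5},{"x":0,"y":0,"z":40,"spin":0,"fingers":0.5},{"x":0,"y":0,"z":40,"spin":0,"fingers":0.5},{"x":0,"y":0,"z":32,"spin":0,"fingers":0.5},{"x":0,"y":0,"z":15,"spin":0,"fingers":0.5},{"x":0,"y":0,"z":6,"spin":0,"fingers":0.5},{"x":0,"y":0,"z":0,"spin":0,"fingers":0.5},{"x":0,"y":0,"z":0,"spin":0,"fingers":-1},{"x":0,"y":0,"z":0,"spin":0,"fingers":-1},{"x":0,"y":0,"z":0,"spin":0,"fingers":-1},{"x":0,"y":0,"z":0,"spin":0,"fingers":-1}]' 25
```

```text
clock: 14.9
tcp_pos: [0.453, 0.0529, 0.03]
ee_rot: [0.707, 0.707, 0.0, 0.001]
ft_force: [0.1, 0.3, 3.2]
grip_width: 0.474
```

```bash
python3 -m jog '[{"x":0,"y":0,"z":-12,"spin":0,"fingers":-1},{"x":0,"y":0,"z":-25,"spin":0,"fingers":-1},{"x":0,"y":0,"z":-23,"spin":0,"fingers":-1},{"x":0,"y":15,"z":0,"spin":0,"fingers":-1},{"x":0,"y":30,"z":0,"spin":0,"fingers":-1},{"x":0,"y":36,"z":0,"spin":0,"fingers":-1},{"x":0,"y":36,"z":0,"spin":0,"fingers":-1},{"x":0,"y":32,"z":0,"spin":0,"fingers":-1},{"x":0,"y":19,"z":0,"spin":0,"fingers":-1},{"x":0,"y":8.5,"z":0,"spin":0,"fingers":-1},{"x":0,"y":0,"z":0,"spin":0,"fingers":-1},{"x":0,"y":0,"z":0,"spin":0,"fingers":-1}]'
python3 - <<'E'
from h import *
st=telemetry.get_state(); im=vision.snapshot("wrist"); cv2.imwrite("pics/w7.png",im[:,:,::-1])
C=cam("wrist",st)
for X in ([.6293,.0525,.011],): print(X,proj(C,X).round(1))
E
```

```text
clock: 16.4
tcp_pos: [0.628, 0.0531, 0.0893]
ee_rot: [0.707, 0.707, -0.0, -0.0]
ft_force: [-0.2, -0.1, -2.3]
grip_width: 0.474
[0.6293, 0.0525, 0.011] [320.6 205.6]
```

View pics/w7.png

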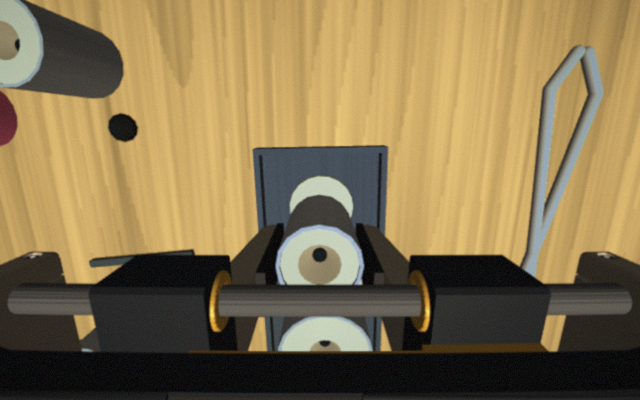

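The pad is centred at column 321, directly under the flask. I'm lowering by 47.5 mm with +1 mm in x.

```bash
python3 -m jog '[{"x":0,"y":1,"z":8,"spin":0,"fingers":-1},{"x":0,"y":0,"z":15,"spin":0,"fingers":-1},{"x":0,"y":0,"z":13,"spin":0,"fingers":-1},{"x":0,"y":0,"z":8,"spin":0,"fingers":-1},{"x":0,"y":0,"z":3,"spin":0,"fingers":-1},{"x":0,"y":0,"z":1,"spin":0,"fingers":-1},{"x":0,"y":0,"z":0,"spin":0,"fingers":-1}]'
python3 -m jog '[{"x":0,"y":0,"z":0,"spin":0,"fingers":0.1},{"x":0,"y":0,"z":0,"spin":0,"fingers":0.4},{"x":0,"y":0,"z":0,"spin":0,"fingers":0.4},{"x":0,"y":0,"z":-20,"spin":0,"fingers":0.4},{"x":0,"y":0,"z":-40,"spin":0,"fingers":0.4},{"x":0,"y":0,"z":-40,"spin":0,"fingers":0.4},{"x":0,"y":0,"z":-40,"spin":0,"fingers":0.6}]'
```

```text
clock: 17.32
tcp_pos: [0.6302, 0.053, 0.0418]
ee_rot: [0.707, 0.707, 0.0, 0.0]
ft_force: [0.2, 0.4, -2.0]
grip_width: 0.472
clock: 18.2
tcp_pos: [0.6302, 0.053, 0.1846]
ee_rot: [0.707, 0.707, 0.001, 0.001]
ft_force: [0.1, 0.0, -0.8]
grip_width: 0.786
```

```bash
python3 -m jog '[{"x":10,"y":-18,"z":0,"spin":0,"fingers":0.8},{"x":22,"y":-35,"z":0,"spin":0,"fingers":0.8},{"x":25,"y":-40,"z":0,"spin":0,"fingers":0.8},{"x":25,"y":-40,"z":0,"spin":0,"fingers":0.8},{"x":23,"y":-36,"z":0,"spin":0,"fingers":0.8},{"x":13,"y":-21,"z":0,"spin":0,"fingers":0.8},{"x":0,"y":0,"z":0,"spin":0,"fingers":0.8},{"x":0,"y":0,"z":0,"spin":0,"fingers":0.8}]' 30
python3 - <<'E'
from h import *
st=telemetry.get_state(); im=vision.snapshot("wrist"); cv2.imwrite("pics/w8.png",im[:,:,::-1])
C=cam("wrist",st)
for X in ([.4385,.1716,.074],[.6302,.0528,.077]): print(X,proj(C,X).round(1))
E
```

```text
clock: 19.2
tcp_pos: [0.4409, 0.1706, 0.1824]
ee_rot: [0.707, 0.707, 0.001, 0.001]
ft_force: [-0.2, -0.4, -0.2]
grip_width: 0.903
[0.4385, 0.1716, 0.074] [316.3 196. ]
[0.6302, 0.0528, 0.077] [496.6 305.4]
```

View pics/w8.png

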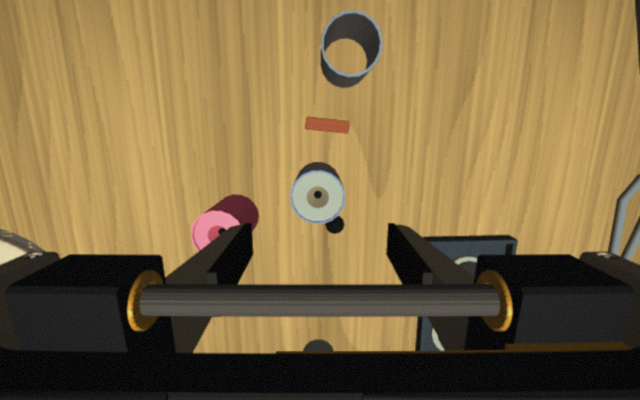

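Flask_54 is at (318,196), steel with a plaster hole. The tube at (351,45) is well clear and the pink one at (215,232) is about 19 mm from the finger.

```bash
python3 -m jog '[{"x":0.5,"y":-1,"z":30,"spin":0,"fingers":0.8},{"x":0,"y":0,"z":38,"spin":0,"fingers":0.8},{"x":0,"y":0,"z":36,"spin":0,"fingers":0.8},{"x":0,"y":0,"z":25,"spin":0,"fingers":0.8},{"x":0,"y":0,"z":13,"spin":0,"fingers":0.8},{"x":0,"y":0,"z":5,"spin":0,"fingers":0.8},{"x":0,"y":0,"z":0,"spin":0,"fingers":0.8},{"x":0,"y":0,"z":0,"spin":0,"fingers":-1},{"x":0,"y":0,"z":0,"spin":0,"fingers":-1},{"x":0,"y":0,"z":0,"spin":0,"fingers":-1},{"x":0,"y":0,"z":0,"spin":0,"fingers":-1}]' 30
```

```text
clock: 20.62
tcp_pos: [0.4392, 0.1715, 0.0348]
ee_rot: [0.707, 0.707, 0.0, 0.0]
ft_force: [0.1, -0.7, 2.4]
grip_width: 0.583
```

```bash
python3 -m jog '[{"x":0,"y":0,"z":-12,"spin":0,"fingers":-1},{"x":0,"y":0,"z":-30,"spin":0,"fingers":-1},{"x":0,"y":0,"z":-35,"spin":0,"fingers":-1},{"x":0,"y":0,"z":-28,"spin":0,"fingers":-1},{"x":0,"y":0,"z":-10,"spin":0,"fingers":-1}]'
python3 -m jog '[{"x":-12,"y":8,"z":0,"spin":0,"fingers":-1},{"x":-25,"y":17,"z":0,"spin":0,"fingers":-1},{"x":-36,"y":25,"z":0,"spin":0,"fingers":-1},{"x":-40,"y":28,"z":0,"spin":0,"fingers":-1},{"x":-40,"y":28,"z":0,"spin":0,"fingers":-1},{"x":-40,"y":28,"z":0,"spin":0,"fingers":-1},{"x":-36,"y":25,"z":0,"spin":0,"fingers":-1},{"x":-30,"y":19,"z":0,"spin":0,"fingers":-1},{"x":-16,"y":11,"z":0,"spin":0,"fingers":-1},{"x":-8.5,"y":4.8,"z":0,"spin":0,"fingers":-1},{"x":0,"y":0,"z":0,"spin":0,"fingers":-1},{"x":0,"y":0,"z":0,"spin":0,"fingers":-1}]'
python3 - <<'E'
from h import *
st=telemetry.get_state(); im=vision.snapshot("wrist"); cv2.imwrite("pics/w9.png",im[:,:,::-1])
im=vision.snapshot("top"); cv2.imwrite("pics/t9.png",im[:,:,::-1])
C=cam("wrist",st)
for X in ([.6330,-.112,.011],[.6316,-.0295,.093]): print(X,proj(C,X).round(1))
E
```

```text
clock: 21.25
tcp_pos: [0.4395, 0.1716, 0.1512]
ee_rot: [0.707, 0.707, 0.001, 0.001]
ft_force: [0.1, 0.1, -4.3]
grip_width: 0.584
clock: 22.75
tcp_pos: [0.6321, -0.1113, 0.1488]
ee_rot: [0.707, 0.707, -0.0, -0.001]
ft_force: [-1.0, -0.1, -3.9]
grip_width: 0.585
[0.633, -0.112, 0.011] [320.  191.4]
[0.6316, -0.0295, 0.093] [318.5 104.5]
```

View pics/w9.png

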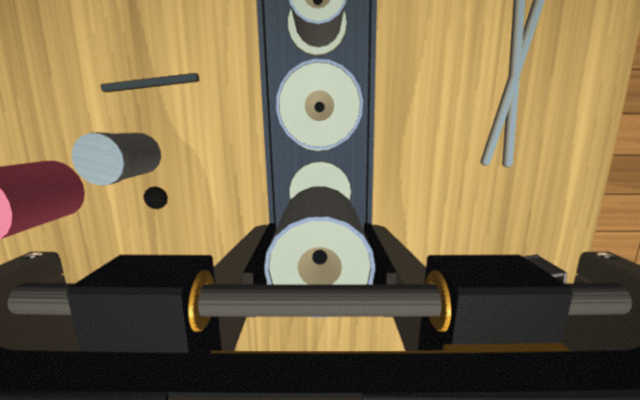

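The pad is under the flask (column 320) and flask_64 stands on its pad at (319,106). I'm lowering now.

```bash
python3 -m jog '[{"x":-0.7,"y":0.8,"z":20,"spin":0,"fingers":-1},{"x":0,"y":0,"z":30,"spin":0,"fingers":-1},{"x":0,"y":0,"z":25,"spin":0,"fingers":-1},{"x":0,"y":0,"z":14,"spin":0,"fingers":-1},{"x":0,"y":0,"z":8,"spin":0,"fingers":-1},{"x":0,"y":0,"z":4,"spin":0,"fingers":-1},{"x":0,"y":0,"z":1,"spin":0,"fingers":-1},{"x":0,"y":0,"z":0,"spin":0,"fingers":-1}]'
```

```text
clock: 23.85
tcp_pos: [0.634, -0.1129, 0.0482]
ee_rot: [0.707, 0.707, 0.0, 0.001]
ft_force: [0.2, 0.5, -3.4]
grip_width: 0.584
```

Still about 2 mm above the pad, so I'm lowering a little more before releasing.

```bash
python3 -m jog '[{"x":0,"y":0,"z":1.6,"spin":0,"fingers":-1},{"x":0,"y":0,"z":0,"spin":0,"fingers":-1},{"x":0,"y":0,"z":0,"spin":0,"fingers":0.3},{"x":0,"y":0,"z":0,"spin":0,"fingers":0.6},{"x":0,"y":0,"z":0,"spin":0,"fingers":0.6},{"x":0,"y":0,"z":-20,"spin":0,"fingers":0.6},{"x":0,"y":0,"z":-40,"spin":0,"fingers":0.6},{"x":0,"y":0,"z":-40,"spin":0,"fingers":0.6},{"x":0,"y":-40,"z":-30,"spin":0,"fingers":0.6},{"x":0,"y":-50,"z":0,"spin":0,"fingers":0.6},{"x":0,"y":-50,"z":0,"spin":0,"fingers":0.6},{"x":0,"y":-40,"z":0,"spin":0,"fingers":0.6}]'
python3 -m jog '[{"x":-40,"y":-10,"z":0,"spin":0,"fingers":0.6},{"x":-50,"y":-10,"z":0,"spin":0,"fingers":0.6},{"x":-50,"y":0,"z":0,"spin":0,"fingers":0.6},{"x":-50,"y":0,"z":0,"spin":0,"fingers":0.6},{"x":0,"y":0,"z":0,"spin":0,"fingers":0.6},{"x":0,"y":0,"z":0,"spin":0,"fingers":0.6}]'
python3 - <<'E'
from h import *
for n in("top","scene"): cv2.imwrite(f"pics/{n}F.png",vision.snapshot(n)[:,:,::-1])
im=cv2.imread('pics/topF.png')
cv2.imwrite('pics/cropF.png',cv2.resize(im[110:290,170:490],None,fx=2.5,fy=2.5,interpolation=cv2.INTER_CUBIC))
C=cam("top"); S=cam("scene")
for n,x,y,h in(("34",.6324,-.1943,.06),("44",.6273,.0525,.066),("54",.6311,-.112,.074),("64",.6286,-.0297,.082)): print(n,proj(C,[x,y,h+.011]).round(1),proj(S,[x,y,h+.011]).round(1))
hsv=cv2.cvtColor(im,cv2.COLOR_BGR2HSV)
m=((hsv[:,:,1]<60)&(hsv[:,:,2]>95)).astype(np.uint8)
n,l,s,c=cv2.connectedComponentsWithStats(m)
for i in range(1,n):
    if s[i][4]>25 and 110<s[i][1]<260 and 170<s[i][0]<490: print(s[i],c[i].round(1))
E
```

```text
clock: 25.35
tcp_pos: [0.4523, -0.1128, 0.1773]
ee_rot: [0.707, 0.707, 0.0, 0.001]
ft_force: [-0.1, 0.2, 1.1]
grip_width: 0.799
clock: 26.1
tcp_pos: [0.4337, -0.3024, 0.1766]
ee_rot: [0.707, 0.707, 0.0, 0.0]
ft_force: [0.2, 0.2, -0.1]
grip_width: 0.803
34 [407.2 142.6] [219.9 280.4]
44 [301.2 143.9] [367.7 252.5]
54 [372.8 141.4] [269.7 267.8]
64 [337.1 141.4] [319.6 256.3]
[321 128  30  38 665] [336.5 144.2]
[362 130  23  23 348] [373.1 140.8]
[292 135  22  28 312] [302.  147.4]
[400 136  14  13  98] [406.8 141.9]
[356 141  26  22 122] [365.3 155.2]
[393 142  18  17  81] [399.6 152.6]
[478 143  26  24 251] [487.  155.5]
[489 198   3  41  56] [490.  217.7]
[346 216  20  21 308] [355.1 225.9]
[427 251  10  17  59] [432.1 259.8]
[435 258  21  23 271] [445.1 269.3]
```

View pics/cropF.png

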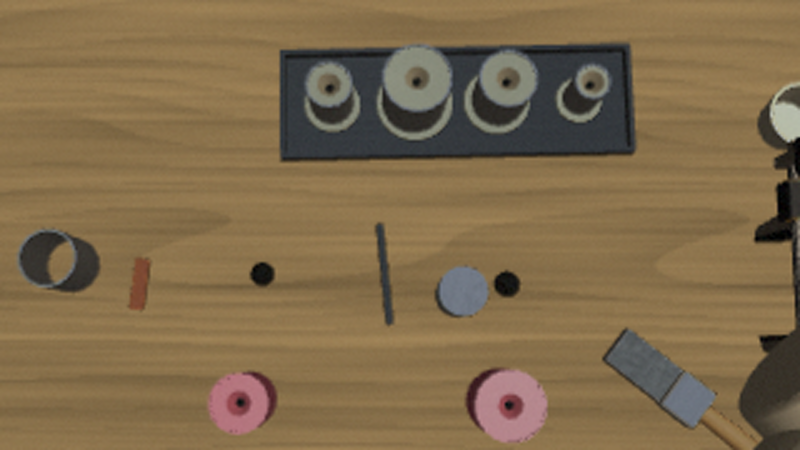

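View pics/sceneF.png

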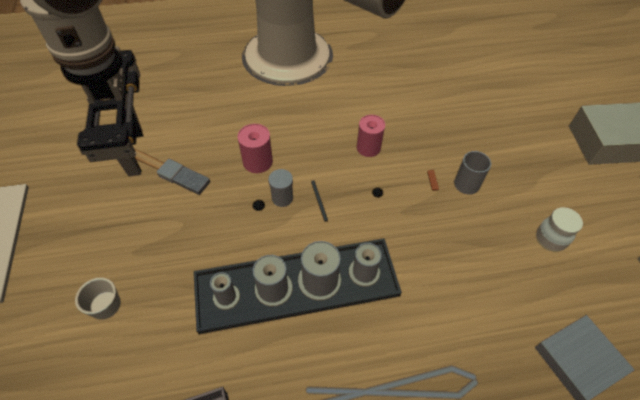

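All four tops are within about 1 px (2 mm) of the pad centres, and the tin and tube haven't moved. I'm handing in.

```bash
python3 -c "
from plant import env; print(env.finish_job())"
```

```text
the job is handed in; nothing more can be done
None
```

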